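# Strip the drum sander's arbor in the guitar workshop

## Task

Strip the little drum sander for a drum change: slide the square stop collar off the end of its arbor and put it in the metal parts tray, then slide the wooden drum off after it and lay it lengthwise between the two rails of the wooden cradle so that its whole length is supported. Let neither part drop or touch the bench top, and leave the block plane, the tin and the glue bottle where they stand.

Things in the scene. Friction and masses are not known exactly. Their poses are not given: they have to be found in the camera images.
- sander: Grey bench drum sander, fixed. Origin on the bench under the front face of its headstock plate (130 mm wide along own x, 255 mm high). A level steel arbor (round bar, 14 mm diameter) sticks out of the plate along own +y, its axis 150 mm above the bench, 150 mm long; a 34 mm shoulder fills its first 12 mm. The motor (124 mm thick) lies behind the plate.
- hood_edge (a point): Middle of the outer edge of the flat dust hood over the arbor, on its underside: 260 mm above the bench, 56 mm out from the plate. The hood is 130 mm wide and 6 mm thick; an outlet on it tops out 316 mm above the bench. It bars an upright tool from the drum: lean the tool 30 to 45 degrees from vertical, its body away from the plate, towards the free end.
- arbor_end (a point): Centre of the arbor's free end, 150 mm above the bench. Its +y axis points outward along the arbor (the direction in which parts slide off), its z axis is up.
- collar: Stop collar, loose: square aluminium block 48 x 48 mm and 20 mm thick, with an 18 mm hole through its thickness, hanging on the arbor nearest the free end, sides level and upright. About 0.12 kg. Origin at its centre (centre of the hole); own y along the hole. It hangs 2 mm low on the arbor. It is not clamped: it slides freely.
- drum: Wooden sanding drum, loose: cylinder 46 mm diameter and 50 mm long with an 18 mm hole along its axis, hanging on the arbor between the shoulder and the collar. About 0.07 kg. Origin at its centre; own y along its axis. It hangs 2 mm low on the arbor and slides freely.
- tray: Shallow open parts tray of dark sheet metal, fixed: 150 mm (own x) x 130 mm (own y) outside, 28 mm high, walls and floor 4 to 5 mm thick. Origin at the centre of its underside, on the bench. It and the cradle may change places.
- cradle: Wooden cradle, fixed: base 60 x 100 x 8 mm with two rails along its own y axis, each 8 mm wide, 90 mm long, tops 30 mm above the bench, 24 mm apart between their inner faces (40 mm over their outer faces). Origin at the centre of its underside.
- cradle_rest (a point): Where the drum's centre lies when it rests centred in the cradle: 49.6 mm above the bench, midway along and between the rails. Its y axis runs along the rails, either way round being good.
- table: The plywood bench top, at height 0.
- plane: Bystander: small block plane, 140 x 45 x 44 mm, on the bench to the robot's left. Origin at the centre of its underside.
- tin: Bystander: low round tin, 70 mm diameter, 30 mm high, on the bench. Origin at the centre of its underside.
- glue: Bystander: yellow glue bottle, 50 mm diameter, 130 mm high, on the bench on the robot's right. Origin at the centre of its underside.
Things that resemble listed ones, but are neither listed nor needed, are in the scene too. Several things have the shape of the drum; the one meant has the colours described above.

How it is judged:
On the way, in this order (a step that is already met when the one before it is completed fails the run):
1. the collar lies in the tray, let go, with the drum still on the arbor (x of collar in the frame of tray between -0.064 and 0.064 m and y of collar in the frame of tray between -0.054 and 0.054 m and z of collar in the frame of tray below 0.037 m and contact force between collar and the fingers below 0.1 N and linear speed of collar below 0.03 m/s and y of drum in the frame of arbor_end below 0.02 m and distance between drum and arbor_end below 0.15 m), for 0.2 s.
2. the drum is off the arbor end, carried by the fingers (y of drum in the frame of arbor_end above 0.025 m and contact force between drum and the fingers above 0.3 N and height (world z) of drum above 0.04 m), for 0.1 s.
At the end, for the whole second after the job is handed in: The collar lies at rest inside the tray (centre within its walls and less than 37 mm above the bench, any way up). The drum rests between the cradle's rails: centre within 6 mm across and in height and 21 mm along of the rest point, its axis within 0.15 rad of the rails, at rest (x of collar in the frame of tray between -0.064 and 0.064 m and y of collar in the frame of tray between -0.054 and 0.054 m and z of collar in the frame of tray below 0.037 m and linear speed of each of collar, drum below 0.02 m/s and x of drum in the frame of cradle_rest between -0.006 and 0.006 m and y of drum in the frame of cradle_rest between -0.021 and 0.021 m and z of drum in the frame of cradle_rest between -0.006 and 0.006 m and angle between the y axis of drum and the y axis of cradle_rest, either way round below 0.15 rad); the robot touches nothing.
It fails at once if the collar touches the bench top (contact force between collar and table above 0.2 N).
It fails at once if the drum touches the bench top (contact force between drum and table above 0.2 N).
It fails at once if the collar is dropped or thrown (moves faster than 1 m/s) (linear speed of collar above 1 m/s).
It fails at once if the drum is dropped or thrown (moves faster than 1 m/s) (linear speed of drum above 1 m/s).
It fails at once if the plane, the tin or the glue bottle is shifted more than 20 mm (distance of any of plane, tin, glue from where it was at the start of the episode above 0.02 m).
It also fails if it takes over 51 s, if anything falls off the work surface, if the arm or the gripper's body presses on something with over 40 N, if the wrist force passes 120 N, or if a joint passes its speed limit or range.

## Robot

A 6-joint arm with a two-finger parallel gripper is mounted at the origin on the work surface. World frame = base frame: x ahead of the robot, y to its left, z up, the work surface at z = 0. Lengths are in m, angles in rad, forces in N, time in s.
With the tool pointing down it reaches from about 0.35 to 0.875 m from the base axis. Payload 4.2 kg.
Tool frame: the origin (TCP) lies midway between the tips of the shut fingers; the grasp point (between the pads) lies 19 mm behind it; z points along the fingers, y is the direction in which the jaws open and shut (so a half turn about z gives the same grasp; the last joint's range is limited). The gripper opens to 87 mm and grips with 3 to 60 N. Pads are 19 mm wide; open, the fingers measure 117 mm over their backs; the gripper's body (75 mm by 190 mm) begins 51 mm behind the grasp point.
Start: joints at [-1.028, 0.385, 0.008, 0, -1.194, -0.259], TCP at [0.175, -0.6, 0.223] pointing down, gripper open.
Joint ranges: [-3.14, 3.14], [-1.21, 2.06], [-1.07, 1.41], [-3.16, 2.05], [-2.99, -0.16], [-3.1, 3.1]. Speed limits (rad/s): [2.79, 2.79, 3.14, 3.14, 3.14, 3.14].

## Interface

Orientations are given as a unit quaternion [x, y, z, w].
In Python, from bench import manip, viewer gives the robot as it stands.
- The arm moves only by the tool send_rows, never from a script. Its argument "rows" is a list of rows, each an object of numbers: "x", "y", "z": the shift along the world's x, y, z in mm; "rx", "ry", "rz": the turn, a rotation vector about the world's x, y, z in rad; "jaw": the opening, from 0 (shut) to 1 (fully open). In form: [{"x": .., "y": .., "z": .., "rx": .., "ry": .., "rz": .., "jaw": ..}, ...]. A call has 1 to 8 rows; each row shifts and turns the pose as measured when the row begins; what a row does not reach is not made up. A row lasts 1/8 s, in which the tool goes at most 62.5 mm and 10.7 degrees, less where a joint would pass 70% of its speed; a pose out of reach is approached as far as the arm can. A call is refused whole if a number of a shift passes 62.5 or a number of a turn 0.188, either way. A call with a gripper value outside its range is refused whole. The fingers move at their own pace and stop on an object; the grip force is fixed at half the most. Time passes only in rows, so rows that do not move let the fingers close. It gives the time, the measured TCP pose, the force and the opening at its end, in the units of the state.
- manip.state(): the state, without advancing time (a new reading comes with each control period).
- viewer.capture(name): name is "side" or "top"; returns a dict with "pixels" (384x512x3 uint8, red, green, blue), "camera_matrix" (3x3 intrinsics, pixels), "k1" (the pictures are not rectified: a ray, as slopes to the right and down, at radius r is drawn at 1 + k1 r^2 times it, then the intrinsics apply), "pose" (4x4, takes a point from camera to world coordinates). Camera axes: x right, y down, z forward; pixel columns grow to the right and rows downward; lengths in m; the calibration is good to about 2 mm. A picture is of the moment at which its call begins. There is no depth.
- manip.close_job(): hands the job in, once; it reports no verdict.
The state is a dict: "t": time; "q": joint angles; "dq": joint speeds; "effort": joint torques, N m; "ee_pos": TCP position; "ee_rot": TCP orientation; "ft_force": force on the tool from outside, world axes, zero at the start; "moment": the same for the moment, N m; "width": opening from 0.0 (shut) to 1.0 (fully open).
Only numpy, scipy, OpenCV 4.12 (cv2) and the standard library are available. Lean on these libraries where they do the work, as an engineer would, in place of code of your own. Each camera call takes 0.05 s, during which the arm holds its last target.

## Working session

There is one attempt and no reset: what is moved stays moved. The work goes in short steps, Python scripts to look and compute and a tool call to move; the robot and the scene stay as the last step left them, time stands still between calls to the robot, and variables do not carry over. Pictures are saved under pics/ and viewed, and the job is handed in when it is done.

Besides the shell and the picture viewer there is one more tool, called after "Call:" as name(argument=value, ...), one argument or row to a line, values as JSON. send_rows: Moves the arm, as the interface text tells. Its arguments: {"type":"object","properties":{"rows":{"type":"array"}},"required":["rows"]}

```bash
mkdir -p pics; ls
cat > h.py <<'E'
import numpy as np, cv2, json
from bench import manip, viewer
def cap(name, fn):
    c=viewer.capture(name)
    np.savez('pics/'+fn+'.npz',pixels=c['pixels'],K=c['camera_matrix'],k1=c['k1'],pose=c['pose'])
    cv2.imwrite('pics/'+fn+'.png',cv2.cvtColor(np.asarray(c['pixels']),cv2.COLOR_RGB2BGR))
    return c
def load(fn): 
    d=np.load('pics/'+fn+'.npz'); return dict(pixels=d['pixels'],camera_matrix=d['K'],k1=float(d['k1']),pose=d['pose'])
def ray(c,u,v):
    K=np.asarray(c['camera_matrix']);xd=np.array([(u-K[0,2])/K[0,0],(v-K[1,2])/K[1,1]])
    x=xd.copy()
    for _ in range(30): x=xd/(1+c['k1']*(x@x))
    P=np.asarray(c['pose']); d=P[:3,:3]@np.array([x[0],x[1],1.]); return P[:3,3],d/np.linalg.norm(d)
def onz(c,u,v,z):
    o,d=ray(c,u,v); return o+d*(z-o[2])/d[2]
def proj(c,p):
    P=np.asarray(c['pose']);K=np.asarray(c['camera_matrix']); q=P[:3,:3].T@(np.asarray(p)-P[:3,3]); x=q[:2]/q[2]
    x=x*(1+c['k1']*(x@x)); return np.array([K[0,0]*x[0]+K[0,2],K[1,1]*x[1]+K[1,2]])
def tri(c1,p1,c2,p2):
    o1,d1=ray(c1,*p1);o2,d2=ray(c2,*p2)
    A=np.array([d1,-d2]).T; s=np.linalg.lstsq(A,o2-o1,rcond=None)[0]
    a=o1+s[0]*d1;b=o2+s[1]*d2; return (a+b)/2,np.linalg.norm(a-b)
E
python3 - <<'E'
from h import *
for n in ('top','side'):
    c=cap(n,n+'0'); print(n,np.round(c['camera_matrix'],1).tolist(),c['k1'],np.round(c['pose'],3).tolist())
    im=cv2.imread(f'pics/{n}0.png'); cv2.imwrite(f'pics/{n}0b.png',cv2.resize(im,(800,600),interpolation=cv2.INTER_CUBIC))
print(manip.state())
E
```

```text
pics
top [[348.2, 0.0, 257.0], [0.0, 348.2, 190.1], [0.0, 0.0, 1.0]] -0.04996676681124692 [[0.008, -0.994, 0.113, 0.461], [-1.0, -0.006, 0.018, 0.055], [-0.018, -0.113, -0.993, 1.128], [0.0, 0.0, 0.0, 1.0]]
side [[357.6, 0.0, 254.5], [0.0, 357.6, 198.1], [0.0, 0.0, 1.0]] -0.016276941746242474 [[-0.836, -0.399, 0.377, 0.148], [-0.549, 0.624, -0.556, 0.71], [-0.014, -0.672, -0.741, 1.01], [0.0, 0.0, 0.0, 1.0]]
{'t': 0.1, 'q': array([-1.02839894e+00,  3.85488214e-01,  6.75477987e-03, -4.24068654e-04,
       -1.19402533e+00, -2.58594803e-01]), 'dq': array([-0.00055733, -0.00240307,  0.00317555,  0.00128267, -0.0012643 ,
       -0.00103433]), 'effort': array([ 1.69041028e-03, -3.91690993e+01,  1.87935269e+01,  4.23192635e+00,
        1.34234712e-02, -7.42043312e-05]), 'ee_pos': array([ 0.17485878, -0.59947038,  0.22156244]), 'ee_rot': array([-1.41348062e-01,  9.89959456e-01,  9.80409663e-04, -2.01062953e-04]), 'ft_force': array([-0.56856158, -0.22352842, -0.19054179]), 'moment': array([ 0.01642225,  0.0063753 , -0.00040888]), 'width': 0.9964519118006587}
```

View pics/top0b.png

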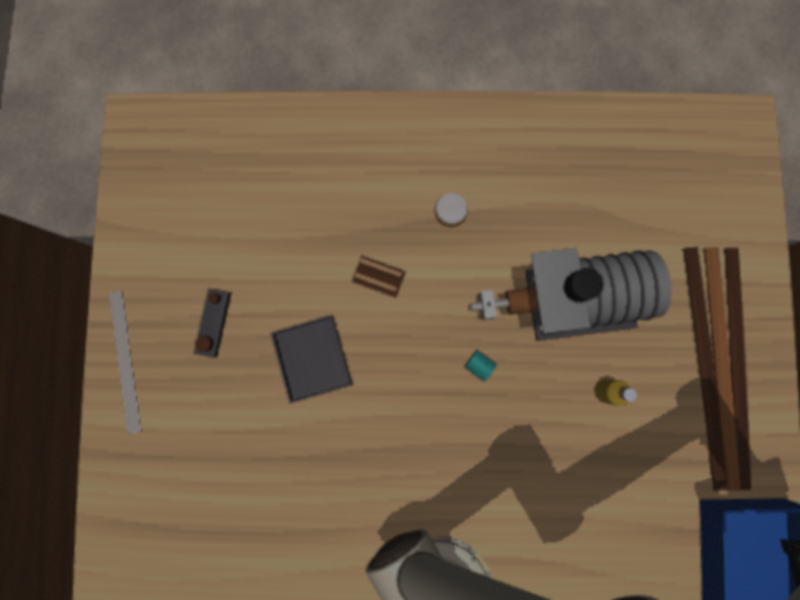

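View pics/side0b.png

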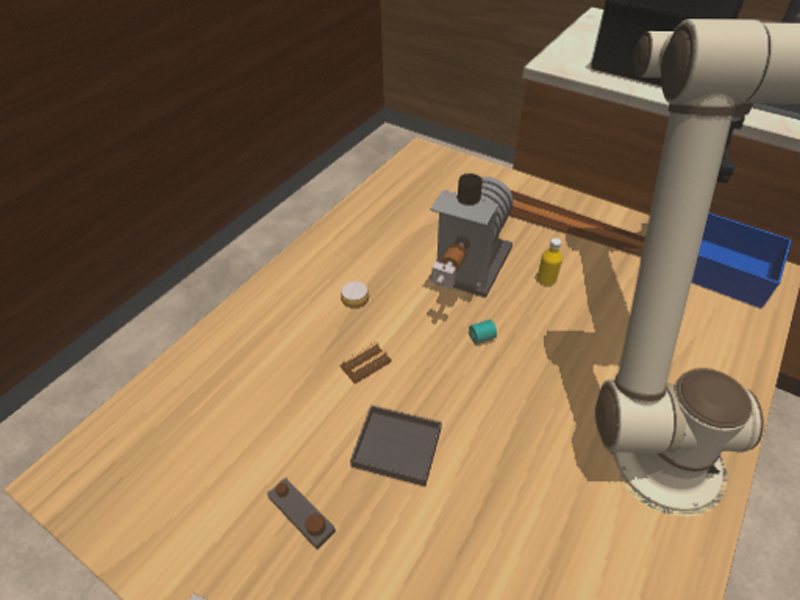

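The top view shows the sander at (590,295) with its arbor pointing left, the collar at (488,304), and the brown drum at (520,300). The cradle is at (379,276), the tray at (312,358), and a teal decoy at (480,365). Next I'll zoom in to measure.

Run:
```python
from h import *
im=cv2.imread('pics/top0.png'); print('top crop x 165..365 y 150..270, x4')
cv2.imwrite('pics/topz.png',cv2.resize(im[150:270,165:365],None,fx=4,fy=4,interpolation=cv2.INTER_CUBIC))
im=cv2.imread('pics/side0.png')
a=cv2.resize(im[110:200,265:335],None,fx=6,fy=6,interpolation=cv2.INTER_CUBIC)
cv2.imwrite('pics/sidez.png',a)
cv2.imwrite('pics/sidez2.png',cv2.resize(im[210:320,205:300],None,fx=5,fy=5,interpolation=cv2.INTER_CUBIC))
```

```text
top crop x 165..365 y 150..270, x4
```

View pics/topz.png

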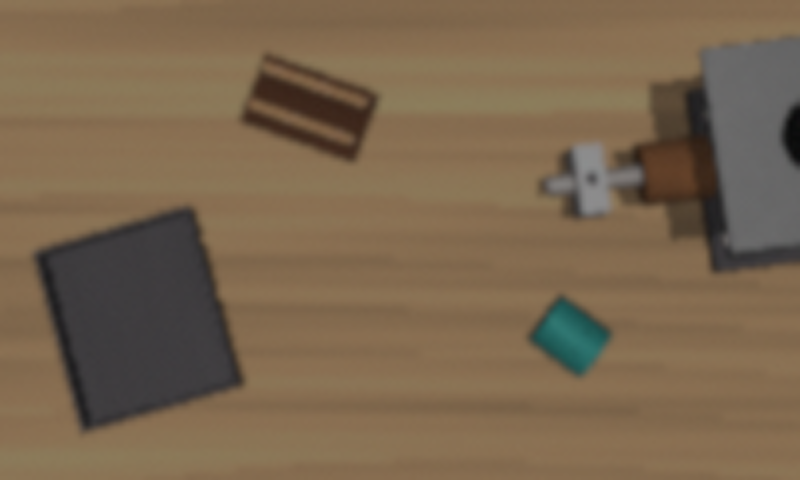

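View pics/sidez.png

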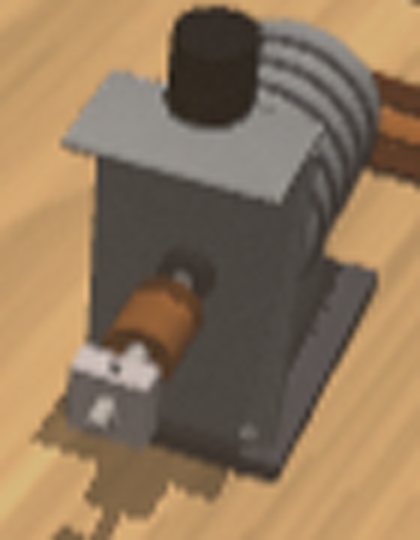

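View pics/sidez2.png

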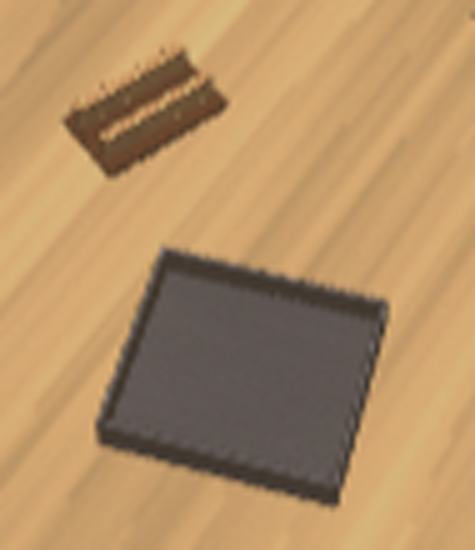

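Run:
```python
from h import *
c=load('top0'); s=load('side0')
T=lambda x,y:((x+.5)/4-.5+165,(y+.5)/4-.5+150)
S=lambda x,y:((x+.5)/6-.5+265,(y+.5)/6-.5+110)
S2=lambda x,y:((x+.5)/5-.5+205,(y+.5)/5-.5+210)
pr=lambda n,p:print(n,np.round(np.asarray(p)*1000,1))
pr('arbor tip z150',onz(c,*T(543,185),.150))
pr('arbor mid (625,176)',onz(c,*T(625,176),.150))
pr('collar hole-setscrew z172',onz(c,*T(592,178),.172))
for p in [(573,145),(602,143),(610,213),(582,217)]: pr('collar corner z172',onz(c,*T(*p),.172))
for p in [(702,50),(728,250)]: pr('hood z266',onz(c,*T(*p),.266))
pr('drum left edge z148',onz(c,*T(641,173),.148))
for p in [(642,146),(646,203)]: pr('drum corner z~150',onz(c,*T(*p),.150))
for p in [(36,254),(190,207),(243,382),(84,431)]: pr('tray z28',onz(c,*T(*p),.028))
for p in [(266,54),(378,95),(355,160),(243,121)]: pr('cradle base z8',onz(c,*T(*p),.008))
for p in [(263,64),(366,103),(352,141),(251,103)]: pr('rail ctr ends z30',onz(c,*T(*p),.030))
pr('side tri arbortip',tri(c,T(543,185),s,S(95,418))[0]); print(tri(c,T(543,185),s,S(95,418))[1])
r=tri(c,T(592,178),s,S(117,368)); pr('setscrew',r[0]); print(r[1])
for p in [(162,250),(387,302),(337,505),(98,440)]: pr('tray side z28',onz(s,*S2(*p),.028))
```

```text
arbor tip z150 [556.6 -49.7 150. ]
arbor mid (625,176) [ 563.3 -107.5  150. ]
collar hole-setscrew z172 [559.5 -81.1 172. ]
collar corner z172 [582.3 -68.2 172. ]
collar corner z172 [583.8 -88.3 172. ]
collar corner z172 [535.4 -93.3 172. ]
collar corner z172 [532.5 -74.  172. ]
hood z266 [ 631.  -137.8  266. ]
hood z266 [ 505.6 -151.4  266. ]
drum left edge z148 [ 565.7 -119.2  148. ]
drum corner z~150 [ 584.7 -119.8  150. ]
drum corner z~150 [ 544.3 -122.1  150. ]
tray z28 [510.9 339.5  28. ]
tray z28 [549.2 217.3  28. ]
tray z28 [411.9 172.7  28. ]
tray z28 [372.5 297.1  28. ]
cradle base z8 [676.7 160.7   8. ]
cradle base z8 [643.2  68.8   8. ]
cradle base z8 [589.8  87.    8. ]
cradle base z8 [621.2 178.5   8. ]
rail ctr ends z30 [664.3 160.9  30. ]
rail ctr ends z30 [633.1  78.   30. ]
rail ctr ends z30 [602.5  88.9  30. ]
rail ctr ends z30 [632.7 169.9  30. ]
side tri arbortip [555.6 -49.  157.5]
0.0005832256212578246
setscrew [560.1 -81.6 167.7]
0.0005060295458263167
tray side z28 [548.8 225.7  28. ]
tray side z28 [408.2 180.4  28. ]
tray side z28 [364.6 311.8  28. ]
tray side z28 [504.7 354.2  28. ]
```

Measurements are consistent. The arbor tip is at about (557,-50,150) with direction (-0.111,0.994). The collar centre is at (560,-81,148) and the drum centre is about 94 mm in from the tip. The cradle is at (633,124) with its rails along (0.352,0.936), and the tray centre is at (461,257). I'll plan the first moves from these.

```bash
cat >> h.py <<'E'
from scipy.spatial.transform import Rotation as Ro
def toolR(d,t):
    d=np.array([d[0],d[1],0.]);d/=np.linalg.norm(d);t=np.radians(t)
    z=-d*np.sin(t)-np.array([0,0,np.cos(t)])
    y=np.array([-d[1],d[0],0.]); x=np.cross(y,z); return np.array([x,y,z]).T
def plan(p,R,n=None,grasp=True,back=0):
    """p mm, grasp point target (or TCP), back along tool z"""
    p=np.array(p,float)
    if grasp: p=p+19*R[:,2]
    p=p-back*R[:,2]
    s=manip.state(); dp=p-1000*np.array(s['ee_pos']); rv=(Ro.from_matrix(R)*Ro.from_quat(s['ee_rot']).inv()).as_rotvec()
    k=n or max(1,int(np.ceil(max(np.linalg.norm(dp)/50,np.linalg.norm(rv)/.15))))
    print('t',round(s['t'],2),'tcp',np.round(1000*np.array(s['ee_pos']),1),'tgt',np.round(p,1),'dp',np.round(dp,1),'rv',np.round(rv,3),'n',k,'per',np.round(dp/k,1),np.round(rv/k,4),'q',np.round(s['q'],2),'F',np.round(s['ft_force'],1),'w',round(s['width'],3))
D=(-0.111,0.994); DC=(0.352,0.936)
E
python3 - <<'E'
from h import *
print(toolR(D,35))
plan([400,-200,450],toolR(D,35),grasp=False)
plan([560.3,-80.6,148],toolR(D,35),back=120)
E
```

```text
[[ 0.09090965 -0.99382262  0.06365562]
 [-0.81409183 -0.11098019 -0.57003324]
 [ 0.57357644  0.         -0.81915204]]
t 0.1 tcp [ 174.9 -599.5  221.6] tgt [ 400. -200.  450.] dp [225.1 399.5 228.4] rv [-0.552  0.365  1.352] n 11 per [20.5 36.3 20.8] [-0.0502  0.0332  0.1229] q [-1.03  0.39  0.01 -0.   -1.19 -0.26] F [-0.6 -0.2 -0.2] w 0.996
t 0.1 tcp [ 174.9 -599.5  221.6] tgt [553.9 -23.  230.7] dp [379.  576.4   9.2] rv [-0.552  0.365  1.352] n 14 per [27.1 41.2  0.7] [-0.0394  0.0261  0.0966] q [-1.03  0.39  0.01 -0.   -1.19 -0.26] F [-0.6 -0.2 -0.2] w 0.996
```

Call:
send_rows(
  rows=[
    {"z": 50,"x": 10,"y": 20,"jaw": 1},
    {"z": 50,"x": 15,"y": 30,"jaw": 1},
    {"z": 50,"x": 15,"y": 35,"jaw": 1},
    {"z": 30,"x": 20,"y": 40,"rx": -0.05,"ry": 0.033,"rz": 0.123,"jaw": 1},
    {"z": 20,"x": 20,"y": 40,"rx": -0.05,"ry": 0.033,"rz": 0.123,"jaw": 1},
    {"x": 25,"y": 45,"rx": -0.05,"ry": 0.033,"rz": 0.123,"jaw": 1},
    {"x": 25,"y": 45,"rx": -0.05,"ry": 0.033,"rz": 0.123,"jaw": 1},
    {"x": 25,"y": 45,"rx": -0.05,"ry": 0.033,"rz": 0.123,"jaw": 1},
  ],
)

```text
schema error: expected keys x, y, z, rx, ry, rz, jaw
```

Run:
```python
from h import *
plan([500,20,380],toolR(D,35),grasp=False)
```

```text
t 0.1 tcp [ 174.9 -599.5  221.6] tgt [500.  20. 380.] dp [325.1 619.5 158.4] rv [-0.552  0.365  1.352] n 15 per [21.7 41.3 10.6] [-0.0368  0.0244  0.0901] q [-1.03  0.39  0.01 -0.   -1.19 -0.26] F [-0.6 -0.2 -0.2] w 0.996
```

All keys are required.

Call:
send_rows(
  rows=[
    {"x": 10,"y": 20,"z": 50,"rx": 0,"ry": 0,"rz": 0,"jaw": 1},
    {"x": 15,"y": 30,"z": 50,"rx": 0,"ry": 0,"rz": 0,"jaw": 1},
    {"x": 15,"y": 35,"z": 50,"rx": 0,"ry": 0,"rz": 0,"jaw": 1},
    {"x": 20,"y": 40,"z": 30,"rx": -0.05,"ry": 0.033,"rz": 0.123,"jaw": 1},
    {"x": 20,"y": 40,"z": 20,"rx": -0.05,"ry": 0.033,"rz": 0.123,"jaw": 1},
    {"x": 25,"y": 45,"z": 0,"rx": -0.05,"ry": 0.033,"rz": 0.123,"jaw": 1},
    {"x": 25,"y": 45,"z": 0,"rx": -0.05,"ry": 0.033,"rz": 0.123,"jaw": 1},
    {"x": 25,"y": 45,"z": 0,"rx": -0.05,"ry": 0.033,"rz": 0.123,"jaw": 1},
  ],
)

```text
t: 1.1
ee_pos: [0.3304, -0.2919, 0.4212]
ee_rot: [-0.435, 0.888, -0.109, -0.102]
ft_force: [1.3, 0.5, -0.9]
width: 0.999
```

Run:
```python
from h import *
plan([500,20,380],toolR(D,35),grasp=False)
```

```text
t 1.1 tcp [ 330.4 -291.9  421.2] tgt [500.  20. 380.] dp [169.6 311.9 -41.2] rv [-0.297  0.192  0.731] n 8 per [21.2 39.  -5.2] [-0.0371  0.0239  0.0914] q [-0.14 -0.07 -0.21  0.3  -1.49 -0.55] F [ 1.3  0.5 -0.9] w 0.999
```

Call:
send_rows(
  rows=[
    {"x": 15,"y": 42,"z": 0,"rx": -0.04,"ry": 0.026,"rz": 0.098,"jaw": 1},
    {"x": 15,"y": 42,"z": 0,"rx": -0.04,"ry": 0.026,"rz": 0.098,"jaw": 1},
    {"x": 15,"y": 42,"z": 0,"rx": -0.04,"ry": 0.026,"rz": 0.098,"jaw": 1},
    {"x": 20,"y": 42,"z": 0,"rx": -0.04,"ry": 0.026,"rz": 0.098,"jaw": 1},
    {"x": 20,"y": 42,"z": 0,"rx": -0.04,"ry": 0.026,"rz": 0.098,"jaw": 1},
    {"x": 25,"y": 42,"z": 0,"rx": -0.04,"ry": 0.026,"rz": 0.098,"jaw": 1},
    {"x": 25,"y": 42,"z": 0,"rx": -0.04,"ry": 0.026,"rz": 0.098,"jaw": 1},
    {"x": 25,"y": 20,"z": -30,"rx": -0.02,"ry": 0.012,"rz": 0.05,"jaw": 1},
  ],
)

```text
t: 2.1
ee_pos: [0.4927, 0.036, 0.3905]
ee_rot: [0.723, -0.62, 0.229, 0.202]
ft_force: [-0.2, -1.0, -0.9]
width: 1.002
```

Run:
```python
from h import *
plan([560.3,-80.6,148],toolR(D,35),back=100)
c=cap('top','top1');c=cap('side','side1')
a=cv2.imread('pics/top1.png')[100:300,150:400];b=cv2.imread('pics/side1.png')[60:260,200:450]
cv2.imwrite('pics/v1.png',cv2.resize(np.vstack([a,b]),None,fx=1.5,fy=1.5))
```

```text
t 2.1 tcp [492.7  36.  390.5] tgt [555.1 -34.4 214.4] dp [  62.4  -70.4 -176.2] rv [ 0.011 -0.006 -0.039] n 4 per [ 15.6 -17.6 -44. ] [ 0.0026 -0.0014 -0.0097] q [ 0.7   0.13 -0.24  0.52 -1.56 -0.65] F [-0.2 -1.  -0.9] w 1.002
```

View pics/v1.png

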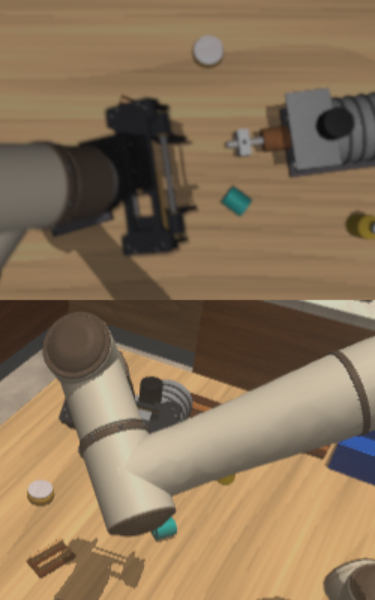

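In the top view the gripper leans away from the sander with its jaws across the arbor. The arm blocks the side view. Next I'll move to the pre-grasp point above the collar.

Call:
send_rows(
  rows=[
    {"x": 15,"y": -14,"z": -35,"rx": 0.002,"ry": -0.001,"rz": -0.008,"jaw": 1},
    {"x": 12,"y": -14,"z": -35,"rx": 0.002,"ry": -0.001,"rz": -0.008,"jaw": 1},
    {"x": 12,"y": -14,"z": -35,"rx": 0.002,"ry": -0.001,"rz": -0.008,"jaw": 1},
    {"x": 12,"y": -14,"z": -35,"rx": 0.002,"ry": -0.001,"rz": -0.008,"jaw": 1},
    {"x": 12,"y": -14,"z": -36,"rx": 0.002,"ry": -0.001,"rz": -0.008,"jaw": 1},
    {"x": 0,"y": 0,"z": 0,"rx": 0,"ry": 0,"rz": 0,"jaw": 1},
  ],
)

```text
t: 2.95
ee_pos: [0.5544, -0.0392, 0.2071]
ee_rot: [0.709, -0.638, 0.222, 0.206]
ft_force: [-0.3, 0.4, 1.1]
width: 1.0
```

Run:
```python
from h import *
plan([560.3,-80.6,148],toolR(D,35))
c=cap('top','top2');c=cap('side','side2')
a=cv2.imread('pics/top2.png')[140:240,240:380];b=cv2.imread('pics/side2.png')[100:200,240:380]
cv2.imwrite('pics/v2.png',cv2.resize(np.vstack([a,b]),None,fx=3,fy=3,interpolation=cv2.INTER_CUBIC))
# projected expected features
for n,p in (('tip',[.5569,-.0503,.15]),('collar top',[.5603,-.0806,.172])): print(n,proj(c,p))
```

```text
t 2.95 tcp [554.4 -39.2 207.1] tgt [561.5 -91.4 132.4] dp [  7.1 -52.2 -74.6] rv [ 0.004 -0.009  0.009] n 2 per [  3.5 -26.1 -37.3] [ 0.0021 -0.0043  0.0043] q [ 0.48  0.32 -0.48  0.63 -1.12 -0.76] F [-0.3  0.4  1.1] w 1.0
tip [280.0964888  180.43491073]
collar top [284.02379324 170.15685328]
```

View pics/v2.png

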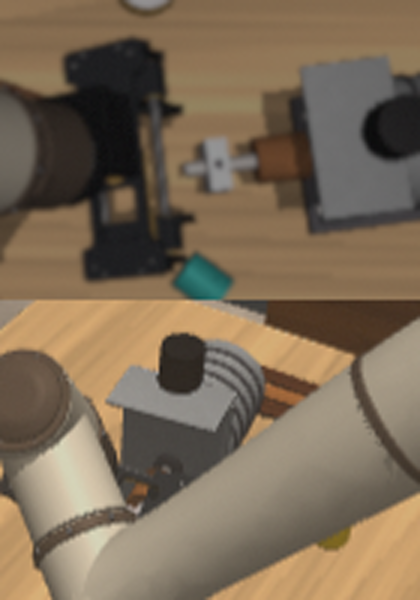

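Fingers straddle the collar line. Next is the advance along the tool axis.

Call:
send_rows(
  rows=[
    {"x": 2,"y": -13,"z": -18,"rx": 0.001,"ry": -0.002,"rz": 0.002,"jaw": 1},
    {"x": 2,"y": -13,"z": -18,"rx": 0.001,"ry": -0.002,"rz": 0.002,"jaw": 1},
    {"x": 1,"y": -13,"z": -18,"rx": 0.001,"ry": -0.002,"rz": 0.002,"jaw": 1},
    {"x": 1,"y": -10,"z": -14,"rx": 0.001,"ry": -0.002,"rz": 0.002,"jaw": 1},
    {"x": 0,"y": 0,"z": 0,"rx": 0,"ry": 0,"rz": 0,"jaw": 1},
  ],
)

```text
t: 3.68
ee_pos: [0.5678, -0.0827, 0.1523]
ee_rot: [0.711, -0.636, 0.232, 0.188]
ft_force: [0.5, 0.7, 0.1]
width: 1.003
```

Run:
```python
from h import *
plan([560.3,-80.6,148],toolR(D,35))
c=cap('top','top3');c=cap('side','side3')
a=cv2.imread('pics/top3.png')[140:240,240:380];b=cv2.imread('pics/side3.png')[100:200,240:380]
cv2.imwrite('pics/v3.png',cv2.resize(np.vstack([a,b]),None,fx=3,fy=3,interpolation=cv2.INTER_CUBIC))
```

```text
t 3.67 tcp [567.8 -82.7 152.3] tgt [561.5 -91.4 132.4] dp [ -6.2  -8.7 -19.9] rv [-0.008  0.028 -0.009] n 1 per [ -6.2  -8.7 -19.9] [-0.0079  0.0278 -0.0087] q [ 0.37  0.37 -0.6   0.78 -0.92 -0.85] F [0.5 0.7 0.1] w 1.003
```

View pics/v3.png

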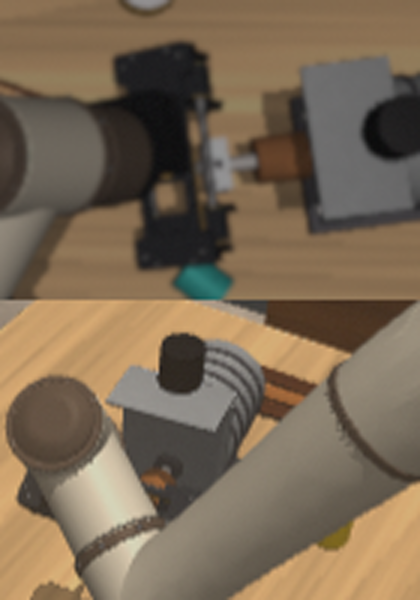

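Call:
send_rows(
  rows=[
    {"x": -4,"y": -4,"z": -8,"rx": -0.003,"ry": 0.01,"rz": -0.003,"jaw": 1},
    {"x": -2,"y": -4,"z": -8,"rx": -0.003,"ry": 0.01,"rz": -0.003,"jaw": 1},
    {"x": -1,"y": -2,"z": -5,"rx": -0.003,"ry": 0.01,"rz": -0.003,"jaw": 1},
    {"x": 0,"y": 0,"z": 0,"rx": 0,"ry": 0,"rz": 0,"jaw": 1},
  ],
)

```text
t: 4.28
ee_pos: [0.5625, -0.0909, 0.1327]
ee_rot: [0.711, -0.635, 0.225, 0.2]
ft_force: [0.5, -0.2, -0.3]
width: 0.999
```

Run:
```python
from h import *
plan([560.3,-80.6,148],toolR(D,35))
```

```text
t 4.28 tcp [562.5 -90.9 132.7] tgt [561.5 -91.4 132.4] dp [-1.  -0.6 -0.2] rv [-0.     0.002 -0.002] n 1 per [-1.  -0.6 -0.2] [-0.0002  0.0016 -0.0022] q [ 0.36  0.4  -0.62  0.79 -0.9  -0.86] F [ 0.5 -0.2 -0.3] w 0.999
```

Call:
send_rows(
  rows=[
    {"x": -1,"y": 0,"z": 0,"rx": 0,"ry": 0,"rz": 0,"jaw": 0.6},
    {"x": 0,"y": 0,"z": 0,"rx": 0,"ry": 0,"rz": 0,"jaw": 0.6},
    {"x": 0,"y": 0,"z": 0,"rx": 0,"ry": 0,"rz": 0,"jaw": 0.4},
    {"x": 0,"y": 0,"z": 0,"rx": 0,"ry": 0,"rz": 0,"jaw": 0.4},
    {"x": 0,"y": 0,"z": 0,"rx": 0,"ry": 0,"rz": 0,"jaw": 0.4},
  ],
)

```text
t: 4.9
ee_pos: [0.5615, -0.0909, 0.1329]
ee_rot: [0.711, -0.635, 0.225, 0.2]
ft_force: [-0.5, -0.6, 0.6]
width: 0.548
```

Run:
```python
from h import *
plan([560.3,-80.6,148],toolR(D,35))
```

```text
t 4.9 tcp [561.5 -90.9 132.9] tgt [561.5 -91.4 132.4] dp [ 0.  -0.5 -0.5] rv [ 0.     0.002 -0.002] n 1 per [ 0.  -0.5 -0.5] [ 0.0001  0.0017 -0.002 ] q [ 0.36  0.39 -0.62  0.79 -0.9  -0.86] F [-0.5 -0.6  0.6] w 0.548
```

The grip is on the 48 mm block and side forces are tiny. I'll lift 2 mm to centre it, then slide outward.

Call:
send_rows(
  rows=[
    {"x": 0,"y": 0,"z": 2,"rx": 0,"ry": 0,"rz": 0,"jaw": 0.4},
    {"x": -1,"y": 8,"z": 0,"rx": 0,"ry": 0,"rz": 0,"jaw": 0.4},
    {"x": -1,"y": 8,"z": 0,"rx": 0,"ry": 0,"rz": 0,"jaw": 0.4},
  ],
)

```text
t: 5.28
ee_pos: [0.5589, -0.0743, 0.1343]
ee_rot: [0.711, -0.636, 0.224, 0.2]
ft_force: [0.1, -0.8, -2.2]
width: 0.553
```

Run:
```python
from h import *
plan([560.3-7.8,-80.6+70,150],toolR(D,35))
```

```text
t 5.28 tcp [558.9 -74.3 134.3] tgt [553.7 -21.4 134.4] dp [-5.2 52.9  0.1] rv [-0.001  0.001 -0.001] n 2 per [-2.6 26.5  0.1] [-0.0004  0.0005 -0.0005] q [ 0.4   0.39 -0.61  0.76 -0.92 -0.87] F [ 0.1 -0.8 -2.2] w 0.553
```

Call:
send_rows(
  rows=[
    {"x": -1,"y": 10,"z": 0,"rx": 0,"ry": 0,"rz": 0,"jaw": 0.4},
    {"x": -1,"y": 10,"z": 0,"rx": 0,"ry": 0,"rz": 0,"jaw": 0.4},
    {"x": -1,"y": 10,"z": 0,"rx": 0,"ry": 0,"rz": 0,"jaw": 0.4},
    {"x": -1,"y": 12,"z": 0,"rx": 0,"ry": 0,"rz": 0,"jaw": 0.4},
    {"x": -1,"y": 12,"z": 0,"rx": 0,"ry": 0,"rz": 0,"jaw": 0.4},
  ],
)

```text
t: 5.9
ee_pos: [0.5537, -0.0158, 0.1341]
ee_rot: [0.712, -0.635, 0.224, 0.199]
ft_force: [0.6, -0.3, -1.0]
width: 0.55
```

Run:
```python
from h import *
# tray centre refine from top0 mask
c=load('top0'); im=c['pixels'].astype(int)
m=((im.max(2)<95)&(im.max(2)-im.min(2)<25)).astype(np.uint8); m[:, :165]=0; m[:,235:]=0; m[:195]=0;m[265:]=0
cs=sorted(cv2.findContours(m,0,2)[0],key=cv2.contourArea)[-1]; r=cv2.minAreaRect(cs); b=cv2.boxPoints(r); w=np.array([onz(c,*p,.028) for p in b])*1000
print(r,np.round(w,1).tolist(),w.mean(0),np.linalg.norm(w[1]-w[0]),np.linalg.norm(w[2]-w[1]))
plan([462,257,120],toolR((-.309,.951),35))
c=cap('top','top4')
a=cv2.imread('pics/top4.png')[140:240,200:380]
cv2.imwrite('pics/v4.png',cv2.resize(a,None,fx=4,fy=4,interpolation=cv2.INTER_CUBIC))
```

```text
((198.82073974609375, 229.12265014648438), (46.8399543762207, 41.89496994018555), 74.05460357666016) [[513.3, 344.0, 28.0], [550.9, 216.0, 28.0], [409.6, 172.6, 28.0], [372.4, 298.7, 28.0]] [461.52994484 257.81406551  28.        ] 133.3592978704388 147.8124888964139
t 5.9 tcp [553.7 -15.8 134.1] tgt [465.4 246.6 104.4] dp [-88.3 262.4 -29.7] rv [-0.001  0.001  0.201] n 6 per [-14.7  43.7  -4.9] [-0.0002  0.0002  0.0334] q [ 0.51  0.41 -0.57  0.69 -0.98 -0.91] F [ 0.6 -0.3 -1. ] w 0.55
```

View pics/v4.png

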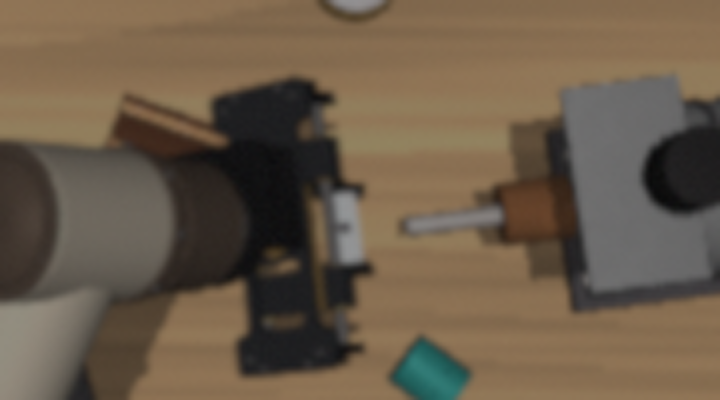

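The collar is off the arbor, held at (345,228) in the crop. The drum is unmoved at about (530,210). The tray centre refines to (461.5,258). Next I'll carry the collar there.

Call:
send_rows(
  rows=[
    {"x": -6,"y": 25,"z": 5,"rx": 0,"ry": 0,"rz": 0.02,"jaw": 0.4},
    {"x": -12,"y": 35,"z": 0,"rx": 0,"ry": 0,"rz": 0.03,"jaw": 0.4},
    {"x": -14,"y": 38,"z": 0,"rx": 0,"ry": 0,"rz": 0.03,"jaw": 0.4},
    {"x": -14,"y": 38,"z": 0,"rx": 0,"ry": 0,"rz": 0.03,"jaw": 0.4},
    {"x": -14,"y": 38,"z": -5,"rx": 0,"ry": 0,"rz": 0.03,"jaw": 0.4},
    {"x": -14,"y": 38,"z": -5,"rx": 0,"ry": 0,"rz": 0.03,"jaw": 0.4},
    {"x": -14,"y": 38,"z": -5,"rx": 0,"ry": 0,"rz": 0.03,"jaw": 0.4},
    {"x": 0,"y": 10,"z": -10,"rx": 0,"ry": 0,"rz": 0,"jaw": 0.4},
  ],
)

```text
t: 6.95
ee_pos: [0.463, 0.256, 0.1144]
ee_rot: [0.774, -0.559, 0.244, 0.173]
ft_force: [0.2, 0.7, -1.5]
width: 0.55
```

Run:
```python
from h import *
plan([462,257,33],toolR((-.309,.951),35))
c=cap('side','side5')
a=c['pixels'][180:350,180:360,::-1]
cv2.imwrite('pics/v5.png',cv2.resize(a,None,fx=4,fy=4,interpolation=cv2.INTER_CUBIC)[:600])
```

```text
t 6.95 tcp [463.  256.  114.4] tgt [465.4 246.6  17.4] dp [  2.4  -9.4 -97. ] rv [-0.006  0.004 -0.007] n 2 per [  1.2  -4.7 -48.5] [-0.003   0.0018 -0.0035] q [ 1.04  0.48 -0.47  0.5  -1.11 -1.06] F [ 0.2  0.7 -1.5] w 0.55
```

View pics/v5.png

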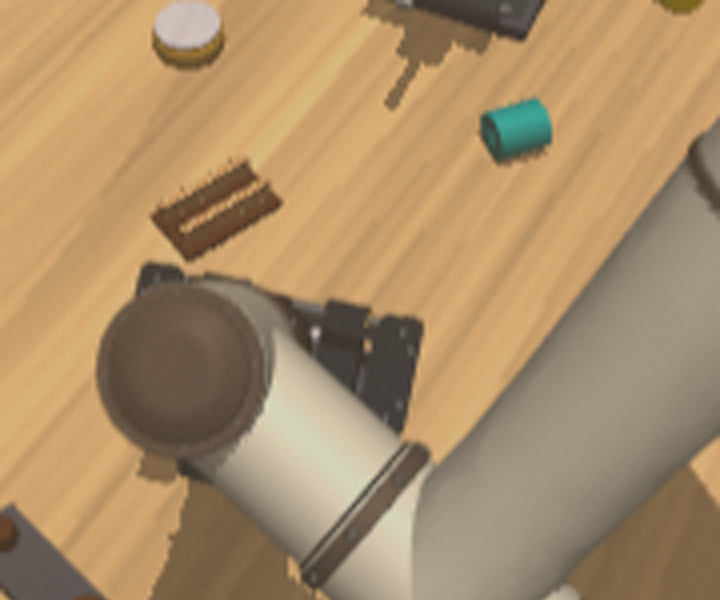

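Call:
send_rows(
  rows=[
    {"x": 0,"y": -3,"z": -25,"rx": -0.002,"ry": 0.001,"rz": -0.003,"jaw": 0.4},
    {"x": 0,"y": -3,"z": -25,"rx": -0.002,"ry": 0.001,"rz": -0.003,"jaw": 0.4},
    {"x": 0,"y": -2,"z": -20,"rx": -0.002,"ry": 0.001,"rz": 0,"jaw": 0.4},
    {"x": 0,"y": -1,"z": -14,"rx": 0,"ry": 0,"rz": 0,"jaw": 0.4},
    {"x": 0,"y": 0,"z": 0,"rx": 0,"ry": 0,"rz": 0,"jaw": 0.4},
  ],
)

```text
t: 7.62
ee_pos: [0.4636, 0.2424, 0.026]
ee_rot: [0.77, -0.562, 0.243, 0.18]
ft_force: [-0.2, -0.3, -1.2]
width: 0.551
```

Run:
```python
from h import *
plan([462,257,30.5],toolR((-.309,.951),35))
```

```text
t 7.62 tcp [463.6 242.4  26. ] tgt [465.4 246.6  14.9] dp [  1.8   4.2 -11.1] rv [ 0.004 -0.002  0.006] n 1 per [  1.8   4.2 -11.1] [ 0.0041 -0.0022  0.0062] q [ 1.02  0.6  -0.56  0.57 -0.93 -1.18] F [-0.2 -0.3 -1.2] w 0.551
```

Call:
send_rows(
  rows=[
    {"x": 0,"y": 2,"z": -5,"rx": 0.002,"ry": -0.001,"rz": 0.003,"jaw": 0.4},
    {"x": 1,"y": 2,"z": -4,"rx": 0,"ry": 0,"rz": 0,"jaw": 0.4},
    {"x": 0,"y": 0,"z": -1,"rx": 0,"ry": 0,"rz": 0,"jaw": 0.4},
    {"x": 0,"y": 0,"z": 0,"rx": 0,"ry": 0,"rz": 0,"jaw": 0.4},
  ],
)

```text
t: 8.12
ee_pos: [0.4657, 0.2478, 0.0171]
ee_rot: [0.771, -0.562, 0.243, 0.176]
ft_force: [-0.4, 0.5, -0.5]
width: 0.549
```

Run:
```python
from h import *
plan([462,257,30.5],toolR((-.309,.951),35))
```

```text
t 8.12 tcp [465.7 247.8  17.1] tgt [465.4 246.6  14.9] dp [-0.3 -1.2 -2.2] rv [-0.001  0.001  0.003] n 1 per [-0.3 -1.2 -2.2] [-0.0014  0.0013  0.003 ] q [ 1.02  0.61 -0.56  0.58 -0.91 -1.19] F [-0.4  0.5 -0.5] w 0.549
```

Call:
send_rows(
  rows=[
    {"x": 0,"y": 0,"z": -2,"rx": 0,"ry": 0,"rz": 0,"jaw": 0.4},
    {"x": 0,"y": 0,"z": -1,"rx": 0,"ry": 0,"rz": 0,"jaw": 0.4},
    {"x": 0,"y": 0,"z": 0,"rx": 0,"ry": 0,"rz": 0,"jaw": 0.4},
  ],
)

```text
t: 8.5
ee_pos: [0.4657, 0.2481, 0.0143]
ee_rot: [0.771, -0.562, 0.243, 0.176]
ft_force: [-0.8, 0.0, -1.3]
width: 0.551
```

Call:
send_rows(
  rows=[
    {"x": 0,"y": 0,"z": -1,"rx": 0,"ry": 0,"rz": 0,"jaw": 0.4},
    {"x": 0,"y": 0,"z": 0,"rx": 0,"ry": 0,"rz": 0,"jaw": 0.62},
    {"x": 0,"y": 0,"z": 0,"rx": 0,"ry": 0,"rz": 0,"jaw": 0.75},
    {"x": 0,"y": 0,"z": 0,"rx": 0,"ry": 0,"rz": 0,"jaw": 0.75},
    {"x": 0,"y": 0,"z": 0,"rx": 0,"ry": 0,"rz": 0,"jaw": 0.75},
    {"x": -2,"y": 5,"z": 8,"rx": 0,"ry": 0,"rz": 0,"jaw": 0.75},
    {"x": -3,"y": 8,"z": 12,"rx": 0,"ry": 0,"rz": 0,"jaw": 0.75},
    {"x": -5,"y": 15,"z": 22,"rx": 0,"ry": 0,"rz": 0,"jaw": 0.75},
  ],
)

```text
t: 9.5
ee_pos: [0.4551, 0.2758, 0.0573]
ee_rot: [0.77, -0.562, 0.244, 0.178]
ft_force: [-0.0, -0.0, -0.5]
width: 0.75
```

Call:
send_rows(
  rows=[
    {"x": -5,"y": 15,"z": 24,"rx": 0,"ry": 0,"rz": 0,"jaw": 0.8},
    {"x": -3,"y": 10,"z": 50,"rx": 0,"ry": 0,"rz": 0,"jaw": 1},
    {"x": 0,"y": 0,"z": 50,"rx": 0,"ry": 0,"rz": 0,"jaw": 1},
    {"x": 15,"y": -40,"z": 40,"rx": 0,"ry": 0,"rz": -0.03,"jaw": 1},
    {"x": 15,"y": -45,"z": 20,"rx": 0,"ry": 0,"rz": -0.03,"jaw": 1},
    {"x": 15,"y": -45,"z": 0,"rx": 0,"ry": 0,"rz": -0.03,"jaw": 1},
    {"x": 15,"y": -45,"z": 0,"rx": 0,"ry": 0,"rz": -0.03,"jaw": 1},
    {"x": 15,"y": -45,"z": 0,"rx": 0,"ry": 0,"rz": -0.03,"jaw": 1},
  ],
)

```text
t: 10.5
ee_pos: [0.5211, 0.0865, 0.2574]
ee_rot: [0.73, -0.617, 0.229, 0.186]
ft_force: [0.8, -0.4, -0.1]
width: 1.0
```

Run:
```python
from h import *
# drum centre ~ s=-94 from tip
d=np.array([-.111,.994]);p=np.array([556.9,-50.3])-94*d; print(p)
plan([*p,148],toolR(D,35),back=120)
c=cap('side','side6')
a=c['pixels'][100:320,180:360,::-1]
cv2.imwrite('pics/v6.png',cv2.resize(a,None,fx=2.7,fy=2.7,interpolation=cv2.INTER_CUBIC))
c=cap('top','top6')
a=c['pixels'][140:270,150:390,::-1]
cv2.imwrite('pics/v6t.png',cv2.resize(a,None,fx=3,fy=3,interpolation=cv2.INTER_CUBIC))
```

```text
[ 567.334 -143.736]
t 10.5 tcp [521.1  86.5 257.4] tgt [560.9 -86.2 230.7] dp [  39.8 -172.6  -26.6] rv [-0.014  0.01  -0.059] n 4 per [  9.9 -43.2  -6.7] [-0.0035  0.0025 -0.0148] q [ 0.74  0.27 -0.39  0.52 -1.3  -0.81] F [ 0.8 -0.4 -0.1] w 1.0
```

View pics/v6.png

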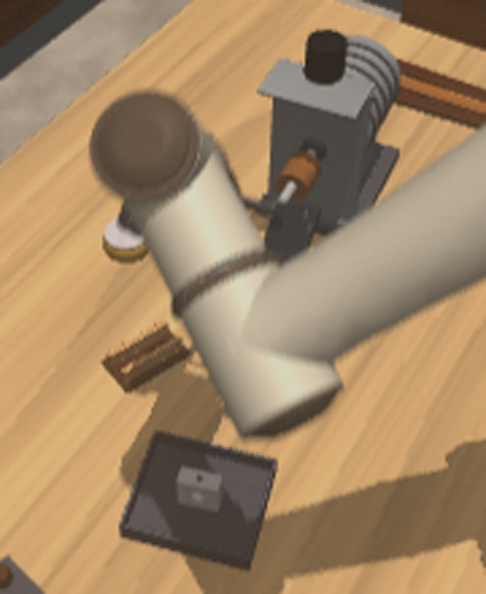

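View pics/v6t.png

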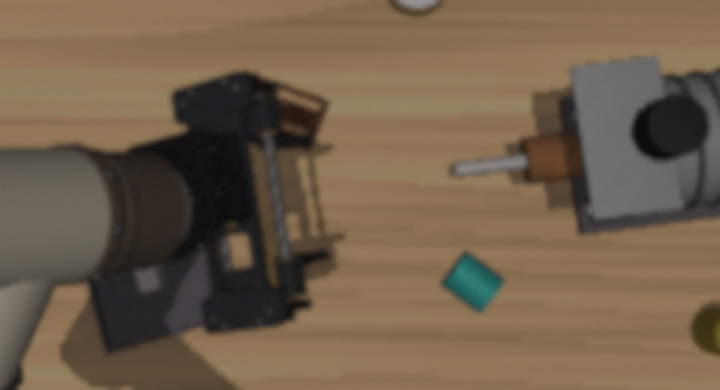

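The collar stands in the middle of the tray, at (198,490) in the side crop. The drum is still on the arbor. Next I'll measure the drum's position along the arbor by colour mask.

Run:
```python
from h import *
d=np.array([-.111,.994,0]);tip=np.array([.5569,-.0503,.150])
for n in ('side6','top6'):
    c=load(n); hsv=cv2.cvtColor(c['pixels'],cv2.COLOR_RGB2HSV).astype(int)
    # sample along lines parallel to the axis
    for off in ([0,0,.021],[.0,0,.012] if n[0]=='s' else [-.012,-.0013,.017]):
        out=[]
        for s in range(-140,-40,4):
            u,v=proj(c,tip-[0,0,.002]+d*s/1000+np.array(off)); p=hsv[int(round(v)),int(round(u))]; out.append((s,int(p[0]),int(p[1]),int(p[2])))
        print(n,off,out)
```

```text
side6 [0, 0, 0.021] [(-140, 14, 42, 67), (-136, 12, 40, 64), (-132, 15, 42, 61), (-128, 8, 45, 63), (-124, 11, 31, 90), (-120, 13, 36, 86), (-116, 13, 62, 107), (-112, 13, 138, 96), (-108, 13, 138, 96), (-104, 13, 150, 119), (-100, 13, 156, 150), (-96, 13, 156, 150), (-92, 13, 159, 148), (-88, 13, 159, 149), (-84, 14, 158, 147), (-80, 13, 156, 147), (-76, 13, 157, 148), (-72, 13, 157, 148), (-68, 13, 155, 132), (-64, 13, 136, 94), (-60, 14, 114, 83), (-56, 14, 114, 83), (-52, 14, 38, 135), (-48, 12, 34, 149), (-44, 12, 34, 149)]
side6 [0.0, 0, 0.012] [(-140, 11, 48, 58), (-136, 11, 48, 58), (-132, 11, 31, 90), (-128, 14, 44, 111), (-124, 13, 62, 107), (-120, 12, 140, 102), (-116, 13, 137, 99), (-112, 13, 138, 98), (-108, 13, 149, 125), (-104, 13, 160, 153), (-100, 13, 160, 153), (-96, 13, 159, 149), (-92, 14, 159, 149), (-88, 13, 157, 149), (-84, 13, 157, 149), (-80, 13, 157, 149), (-76, 13, 147, 120), (-72, 13, 147, 120), (-68, 13, 120, 83), (-64, 11, 40, 134), (-60, 14, 38, 135), (-56, 17, 25, 183), (-52, 13, 26, 178), (-48, 13, 26, 186), (-44, 14, 34, 156)]
top6 [0, 0, 0.021] [(-1
[... 332 characters left out ...]
3, 149, 103), (-72, 12, 146, 98), (-68, 11, 103, 89), (-64, 9, 15, 122), (-60, 13, 14, 129), (-56, 11, 16, 128), (-52, 11, 16, 127), (-48, 10, 18, 126), (-44, 12, 21, 123)]
top6 [-0.012, -0.0013, 0.017] [(-140, 0, 2, 111), (-136, 30, 2, 111), (-132, 0, 2, 112), (-128, 0, 0, 111), (-124, 30, 2, 106), (-120, 0, 3, 91), (-116, 11, 125, 61), (-112, 13, 150, 63), (-108, 12, 145, 65), (-104, 12, 150, 75), (-100, 12, 146, 98), (-96, 12, 148, 98), (-92, 12, 149, 96), (-88, 12, 148, 95), (-84, 13, 145, 95), (-80, 12, 147, 90), (-76, 12, 146, 91), (-72, 12, 146, 82), (-68, 12, 139, 64), (-64, 13, 113, 52), (-60, 14, 84, 82), (-56, 16, 83, 89), (-52, 16, 99, 98), (-48, 17, 97, 118), (-44, 17, 95, 142)]
```

Drum spans about -68 to -118 mm from the tip, so its centre is at -93. Next is the approach, stopping 120 mm back along the tool axis first.

Call:
send_rows(
  rows=[
    {"x": 8,"y": -35,"z": -4,"rx": -0.003,"ry": 0.002,"rz": -0.012,"jaw": 1},
    {"x": 8,"y": -35,"z": -4,"rx": -0.003,"ry": 0.002,"rz": -0.012,"jaw": 1},
    {"x": 7,"y": -35,"z": -6,"rx": -0.003,"ry": 0.002,"rz": -0.012,"jaw": 1},
    {"x": 7,"y": -35,"z": -6,"rx": -0.003,"ry": 0.002,"rz": -0.012,"jaw": 1},
    {"x": 4,"y": -25,"z": -6,"rx": -0.002,"ry": 0.002,"rz": -0.01,"jaw": 1},
    {"x": 0,"y": 0,"z": 0,"rx": 0,"ry": 0,"rz": 0,"jaw": 1},
  ],
)

```text
t: 11.35
ee_pos: [0.5562, -0.0803, 0.2356]
ee_rot: [0.711, -0.637, 0.225, 0.197]
ft_force: [-0.2, 0.5, -0.9]
width: 1.001
```

Run:
```python
from h import *
d=np.array([-.111,.994]);p=np.array([556.9,-50.3])-92*d; print(p)
plan([*p,148],toolR(D,35))
```

```text
[ 567.112 -141.748]
t 11.35 tcp [556.2 -80.3 235.6] tgt [ 568.3 -152.6  132.4] dp [  12.1  -72.3 -103.1] rv [-0.004  0.005 -0.   ] n 3 per [  4.  -24.1 -34.4] [-0.0013  0.0017 -0.    ] q [ 0.41  0.28 -0.48  0.66 -1.11 -0.68] F [-0.2  0.5 -0.9] w 1.001
```

Call:
send_rows(
  rows=[
    {"x": 2,"y": -13,"z": -18,"rx": 0,"ry": 0.001,"rz": 0,"jaw": 1},
    {"x": 2,"y": -13,"z": -18,"rx": 0,"ry": 0.001,"rz": 0,"jaw": 1},
    {"x": 1,"y": -13,"z": -18,"rx": 0,"ry": 0.001,"rz": 0,"jaw": 1},
    {"x": 0,"y": 0,"z": 0,"rx": 0,"ry": 0,"rz": 0,"jaw": 1},
  ],
)

```text
t: 11.85
ee_pos: [0.5642, -0.1143, 0.1842]
ee_rot: [0.713, -0.635, 0.226, 0.194]
ft_force: [-0.2, -0.6, 1.2]
width: 0.996
```

Run:
```python
from h import *
d=np.array([-.111,.994]);p=np.array([556.9,-50.3])-92*d
plan([*p,148],toolR(D,35))
c=cap('top','top7')
a=c['pixels'][140:270,200:400,::-1]
cv2.imwrite('pics/v7t.png',cv2.resize(a,None,fx=4,fy=4,interpolation=cv2.INTER_CUBIC))
```

```text
t 11.85 tcp [ 564.2 -114.3  184.2] tgt [ 568.3 -152.6  132.4] dp [  4.1 -38.2 -51.8] rv [-0.006  0.009 -0.008] n 2 per [  2.1 -19.1 -25.9] [-0.003   0.0047 -0.0039] q [ 0.32  0.33 -0.56  0.75 -0.96 -0.74] F [-0.2 -0.6  1.2] w 0.996
```

View pics/v7t.png

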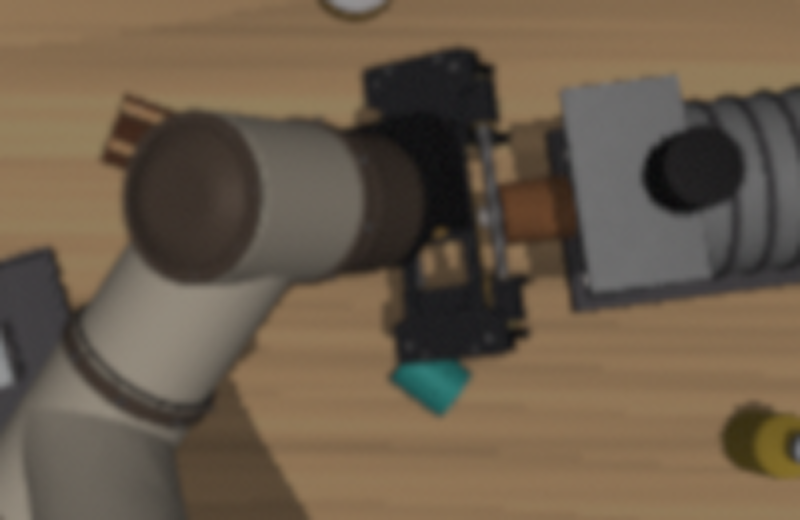

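The fingers are at y≈132 and y≈283 in the crop, either side of the drum at y≈210, and the body is clear of the hood. I'll continue.

Call:
send_rows(
  rows=[
    {"x": 0,"y": -11,"z": -15,"rx": -0.002,"ry": 0.003,"rz": -0.002,"jaw": 1},
    {"x": 0,"y": -11,"z": -15,"rx": -0.002,"ry": 0.003,"rz": -0.002,"jaw": 1},
    {"x": 0,"y": -8,"z": -12,"rx": -0.002,"ry": 0.003,"rz": -0.002,"jaw": 1},
    {"x": 0,"y": 0,"z": 0,"rx": 0,"ry": 0,"rz": 0,"jaw": 1},
  ],
)

```text
t: 12.4
ee_pos: [0.5663, -0.1437, 0.1421]
ee_rot: [0.712, -0.635, 0.226, 0.198]
ft_force: [0.1, -0.0, 0.1]
width: 1.002
```

Run:
```python
from h import *
d=np.array([-.111,.994]);p=np.array([556.9,-50.3])-92*d
plan([*p,148],toolR(D,35))
```

```text
t 12.4 tcp [ 566.3 -143.7  142.1] tgt [ 568.3 -152.6  132.4] dp [ 2.  -8.9 -9.6] rv [-0.001  0.005 -0.005] n 1 per [ 2.  -8.9 -9.6] [-0.0009  0.005  -0.0053] q [ 0.25  0.38 -0.63  0.85 -0.86 -0.8 ] F [ 0.1 -0.   0.1] w 1.002
```

Call:
send_rows(
  rows=[
    {"x": 1,"y": -5,"z": -5,"rx": 0,"ry": 0.003,"rz": -0.003,"jaw": 1},
    {"x": 0,"y": -3,"z": -4,"rx": 0,"ry": 0.002,"rz": -0.002,"jaw": 0.8},
    {"x": 0,"y": 0,"z": 0,"rx": 0,"ry": 0,"rz": 0,"jaw": 0.7},
  ],
)

```text
t: 12.78
ee_pos: [0.5679, -0.1523, 0.1329]
ee_rot: [0.711, -0.636, 0.224, 0.2]
ft_force: [-0.2, -0.8, -0.0]
width: 0.854
```

Run:
```python
from h import *
d=np.array([-.111,.994]);p=np.array([556.9,-50.3])-92*d
plan([*p,148],toolR(D,35))
```

```text
t 12.78 tcp [ 567.9 -152.3  132.9] tgt [ 568.3 -152.6  132.4] dp [ 0.4 -0.3 -0.4] rv [-0.001  0.001  0.   ] n 1 per [ 0.4 -0.3 -0.4] [-0.0009  0.0008  0.0002] q [ 0.23  0.39 -0.63  0.87 -0.84 -0.81] F [-0.2 -0.8 -0. ] w 0.854
```

Call:
send_rows(
  rows=[
    {"x": 0,"y": 0,"z": 0,"rx": 0,"ry": 0,"rz": 0,"jaw": 0.6},
    {"x": 0,"y": 0,"z": 0,"rx": 0,"ry": 0,"rz": 0,"jaw": 0.6},
    {"x": 0,"y": 0,"z": 0,"rx": 0,"ry": 0,"rz": 0,"jaw": 0.35},
    {"x": 0,"y": 0,"z": 0,"rx": 0,"ry": 0,"rz": 0,"jaw": 0.35},
    {"x": 0,"y": 0,"z": 0,"rx": 0,"ry": 0,"rz": 0,"jaw": 0.35},
    {"x": 0,"y": 0,"z": 2,"rx": 0,"ry": 0,"rz": 0,"jaw": 0.35},
  ],
)

```text
t: 13.52
ee_pos: [0.5683, -0.1517, 0.1354]
ee_rot: [0.711, -0.636, 0.224, 0.199]
ft_force: [-0.6, -0.5, -1.4]
width: 0.513
```

Call:
send_rows(
  rows=[
    {"x": -1,"y": 8,"z": 0,"rx": 0,"ry": 0,"rz": 0,"jaw": 0.35},
    {"x": -1,"y": 9,"z": 0,"rx": 0,"ry": 0,"rz": 0,"jaw": 0.35},
    {"x": -1,"y": 9,"z": 0,"rx": 0,"ry": 0,"rz": 0,"jaw": 0.35},
  ],
)

```text
t: 13.9
ee_pos: [0.5649, -0.1244, 0.1354]
ee_rot: [0.711, -0.636, 0.224, 0.199]
ft_force: [-0.3, -0.9, -1.1]
width: 0.511
```

Run:
```python
from h import *
d=np.array([-.111,.994]);p=np.array([556.9,-50.3])+45*d
plan([*p,150],toolR(D,35))
c=cap('top','top8')
a=c['pixels'][140:270,200:400,::-1]
cv2.imwrite('pics/v8t.png',cv2.resize(a,None,fx=4,fy=4,interpolation=cv2.INTER_CUBIC))
```

```text
t 13.9 tcp [ 564.9 -124.4  135.4] tgt [553.1 -16.4 134.4] dp [-11.8 108.   -0.9] rv [-0.002  0.002 -0.   ] n 3 per [-3.9 36.  -0.3] [-0.0006  0.0007 -0.    ] q [ 0.29  0.39 -0.63  0.83 -0.87 -0.83] F [-0.3 -0.9 -1.1] w 0.511
```

View pics/v8t.png

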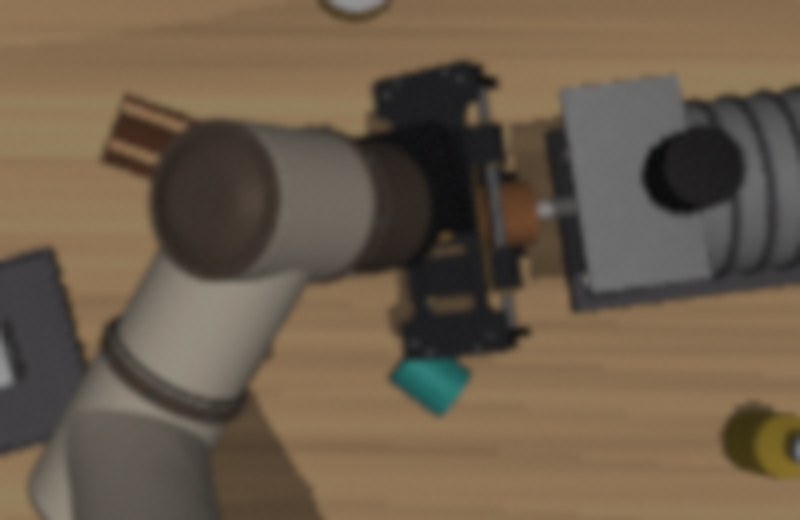

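The drum slides with the gripper: its rear end is at (538,210) with the arbor showing behind it. I'll keep sliding.

Call:
send_rows(
  rows=[
    {"x": -1,"y": 12,"z": 0,"rx": 0,"ry": 0,"rz": 0,"jaw": 0.35},
    {"x": -1,"y": 12,"z": 0,"rx": 0,"ry": 0,"rz": 0,"jaw": 0.35},
    {"x": -1,"y": 12,"z": 0,"rx": 0,"ry": 0,"rz": 0,"jaw": 0.35},
    {"x": -1,"y": 12,"z": 0,"rx": 0,"ry": 0,"rz": 0,"jaw": 0.35},
    {"x": -1,"y": 12,"z": 0,"rx": 0,"ry": 0,"rz": 0,"jaw": 0.35},
  ],
)

```text
t: 14.58
ee_pos: [0.5587, -0.0601, 0.1351]
ee_rot: [0.711, -0.636, 0.224, 0.2]
ft_force: [-1.8, -1.2, 0.4]
width: 0.515
```

Run:
```python
from h import *
d=np.array([-.111,.994]);p=np.array([556.9,-50.3])+45*d
plan([*p,150],toolR(D,35))
```

```text
t 14.57 tcp [558.7 -60.1 135.1] tgt [553.1 -16.4 134.4] dp [-5.6 43.7 -0.7] rv [-0.  0. -0.] n 1 per [-5.6 43.7 -0.7] [-0.0002  0.     -0.0004] q [ 0.42  0.4  -0.6   0.74 -0.94 -0.87] F [-1.8 -1.2  0.4] w 0.515
```

Call:
send_rows(
  rows=[
    {"x": -1,"y": 11,"z": 0,"rx": 0,"ry": 0,"rz": 0,"jaw": 0.35},
    {"x": -1,"y": 11,"z": 0,"rx": 0,"ry": 0,"rz": 0,"jaw": 0.35},
    {"x": -1,"y": 11,"z": 0,"rx": 0,"ry": 0,"rz": 0,"jaw": 0.35},
    {"x": -1,"y": 11,"z": 0,"rx": 0,"ry": 0,"rz": 0,"jaw": 0.35},
    {"x": -1,"y": 8,"z": 0,"rx": 0,"ry": 0,"rz": 0,"jaw": 0.35},
    {"x": 0,"y": 0,"z": 0,"rx": 0,"ry": 0,"rz": 0,"jaw": 0.35},
  ],
)

```text
t: 15.32
ee_pos: [0.5546, -0.0023, 0.1353]
ee_rot: [0.712, -0.635, 0.225, 0.199]
ft_force: [-0.2, -1.2, -0.6]
width: 0.511
```

Run:
```python
from h import *
plan([633,124,105],toolR(DC,35))
c=cap('top','top9');s=cap('side','side9')
a=c['pixels'][140:240,190:390,::-1];b=s['pixels'][120:220,200:400,::-1]
cv2.imwrite('pics/v9.png',cv2.resize(np.vstack([a,b]),None,fx=3,fy=3,interpolation=cv2.INTER_CUBIC))
```

```text
t 15.32 tcp [554.6  -2.3 135.3] tgt [629.2 113.8  89.4] dp [ 74.6 116.1 -45.9] rv [-0.002  0.003 -0.474] n 4 per [ 18.6  29.  -11.5] [-0.0004  0.0007 -0.1185] q [ 0.54  0.41 -0.56  0.67 -0.99 -0.91] F [-0.2 -1.2 -0.6] w 0.511
```

View pics/v9.png

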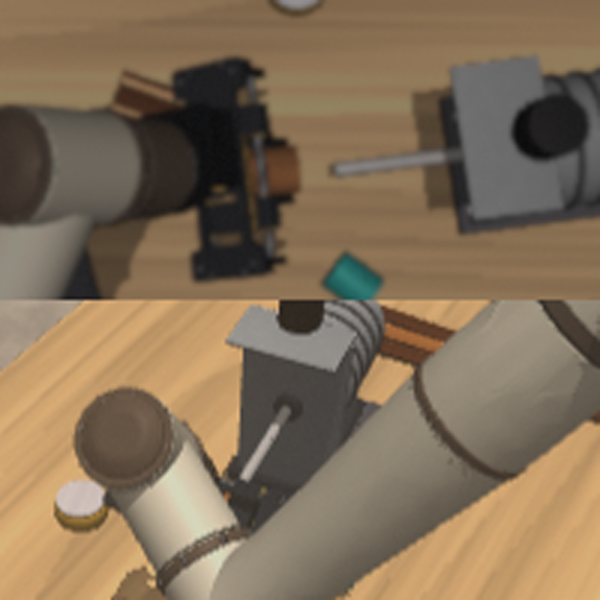

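The drum is off the arbor and held, at (280,170) in the crop. Next I'll carry it over the cradle while yawing to the rails.

Call:
send_rows(
  rows=[
    {"x": 8,"y": 18,"z": 5,"rx": 0,"ry": 0,"rz": -0.05,"jaw": 0.35},
    {"x": 12,"y": 20,"z": 0,"rx": 0,"ry": 0,"rz": -0.085,"jaw": 0.35},
    {"x": 14,"y": 20,"z": 0,"rx": 0,"ry": 0,"rz": -0.085,"jaw": 0.35},
    {"x": 14,"y": 20,"z": 0,"rx": 0,"ry": 0,"rz": -0.085,"jaw": 0.35},
    {"x": 14,"y": 20,"z": 0,"rx": 0,"ry": 0,"rz": -0.085,"jaw": 0.35},
    {"x": 10,"y": 14,"z": 0,"rx": 0,"ry": 0,"rz": -0.085,"jaw": 0.35},
    {"x": 0,"y": 0,"z": 0,"rx": 0,"ry": 0,"rz": 0,"jaw": 0.35},
  ],
)

```text
t: 16.3
ee_pos: [0.626, 0.1081, 0.139]
ee_rot: [-0.534, 0.79, -0.167, -0.25]
ft_force: [0.4, -1.0, -1.5]
width: 0.506
```

Run:
```python
from h import *
plan([633,124,90],toolR(DC,35))
c=cap('top','top10');s=cap('side','side10')
a=c['pixels'][130:230,170:370,::-1];b=s['pixels'][170:270,180:380,::-1]
cv2.imwrite('pics/v10.png',cv2.resize(np.vstack([a,b]),None,fx=3,fy=3,interpolation=cv2.INTER_CUBIC))
```

```text
t 16.3 tcp [626.  108.1 139. ] tgt [629.2 113.8  74.4] dp [  3.2   5.7 -64.6] rv [-0.001 -0.002  0.023] n 2 per [  1.6   2.8 -32.3] [-0.0006 -0.0011  0.0116] q [ 0.58  0.68  0.05  0.34 -1.46 -1.09] F [ 0.4 -1.  -1.5] w 0.506
```

View pics/v10.png

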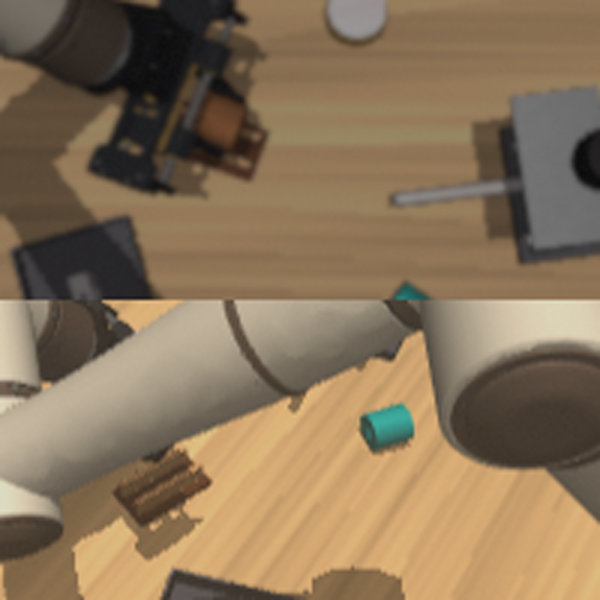

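Run:
```python
from h import *
s=manip.state();R=Ro.from_quat(s['ee_rot']).as_matrix();g=np.array(s['ee_pos'])-.019*R[:,2]
ax=np.cross(R[:,1],[0,0,1]);ax/=np.linalg.norm(ax); print('grasp',g*1000,'ax',ax,R[:,1])
c=load('top10'); im=cv2.cvtColor(c['pixels'],cv2.COLOR_RGB2BGR); z=6
x0,y0=215,140
big=cv2.resize(im[y0:y0+70,x0:x0+90],None,fx=z,fy=z,interpolation=cv2.INTER_CUBIC)
sg=-1 if ax[1]>0 else 1
for a in (-.025,.025):
  for l in (-.023,0,.023):
    p=g+ax*sg*(a+.001)+R[:,1]*l; u,v=proj(c,p); cv2.circle(big,(int((u-x0+.5)*z),int((v-y0+.5)*z)),3,(0,255,0),-1)
cv2.imwrite('pics/v10b.png',big)
```

```text
grasp [628.67889748 117.3275612  155.06048438] ax [ 0.37311795  0.92778392 -0.        ] [-0.92777859  0.37311581  0.00338921]
```

View pics/v10b.png

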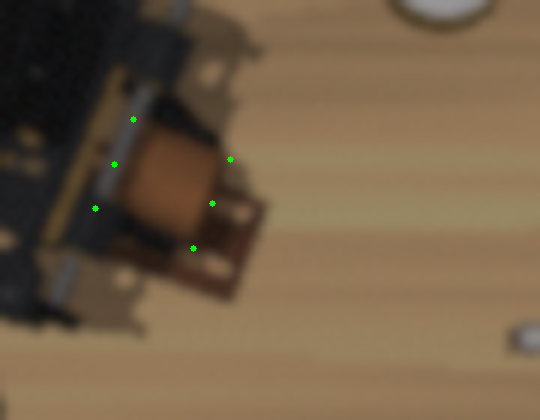

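The drum's outline agrees with where the grasp predicts it (about 2 px, mostly from its height), so it has not slipped. I'll lower it over the rails.

Call:
send_rows(
  rows=[
    {"x": 1,"y": 2,"z": -20,"rx": 0,"ry": 0,"rz": 0.008,"jaw": 0.35},
    {"x": 1,"y": 2,"z": -20,"rx": 0,"ry": 0,"rz": 0.008,"jaw": 0.35},
    {"x": 1,"y": 2,"z": -18,"rx": 0,"ry": 0,"rz": 0.007,"jaw": 0.35},
    {"x": 0,"y": 0,"z": 0,"rx": 0,"ry": 0,"rz": 0,"jaw": 0.35},
  ],
)

```text
t: 16.9
ee_pos: [0.6242, 0.1111, 0.0775]
ee_rot: [-0.544, 0.782, -0.17, -0.25]
ft_force: [-0.9, 0.1, -0.7]
width: 0.517
```

Run:
```python
from h import *
plan([633,124,50],toolR(DC,35))
```

```text
t 16.9 tcp [624.2 111.1  77.5] tgt [629.2 113.8  34.4] dp [  5.    2.7 -43. ] rv [ 0.001 -0.008 -0.002] n 1 per [  5.    2.7 -43. ] [ 0.0012 -0.0077 -0.0024] q [ 0.59  0.74 -0.02  0.35 -1.35 -1.11] F [-0.9  0.1 -0.7] w 0.517
```

Call:
send_rows(
  rows=[
    {"x": 3,"y": 1,"z": -10,"rx": 0,"ry": -0.004,"rz": 0,"jaw": 0.35},
    {"x": 3,"y": 1,"z": -10,"rx": 0,"ry": -0.003,"rz": -0.002,"jaw": 0.35},
    {"x": 2,"y": 1,"z": -8,"rx": 0,"ry": 0,"rz": 0,"jaw": 0.35},
    {"x": 0,"y": 0,"z": 0,"rx": 0,"ry": 0,"rz": 0,"jaw": 0.35},
  ],
)

```text
t: 17.4
ee_pos: [0.6333, 0.1144, 0.0483]
ee_rot: [-0.543, 0.784, -0.172, -0.247]
ft_force: [-0.4, -0.1, 0.1]
width: 0.513
```

Run:
```python
from h import *
plan([633,124,50],toolR(DC,35))
c=cap('top','top11');s=cap('side','side11')
a=c['pixels'][130:210,190:290,::-1];b=s['pixels'][200:280,180:280,::-1]
cv2.imwrite('pics/v11.png',cv2.resize(np.hstack([a,b]),None,fx=4,fy=4,interpolation=cv2.INTER_CUBIC))
```

```text
t 17.4 tcp [633.3 114.4  48.3] tgt [629.2 113.8  34.4] dp [ -4.1  -0.6 -13.8] rv [ 0.001  0.001 -0.001] n 1 per [ -4.1  -0.6 -13.8] [ 0.0006  0.0014 -0.0006] q [ 0.58  0.78 -0.01  0.36 -1.31 -1.13] F [-0.4 -0.1  0.1] w 0.513
```

View pics/v11.png

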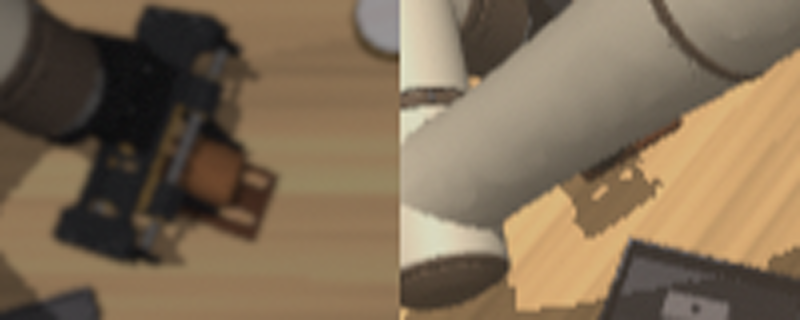

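Call:
send_rows(
  rows=[
    {"x": -3,"y": 0,"z": -3,"rx": 0,"ry": 0.001,"rz": 0,"jaw": 0.35},
    {"x": -1,"y": 0,"z": -4,"rx": 0,"ry": 0,"rz": 0,"jaw": 0.35},
    {"x": 0,"y": 0,"z": -2,"rx": 0,"ry": 0,"rz": 0,"jaw": 0.35},
    {"x": 0,"y": 0,"z": 0,"rx": 0,"ry": 0,"rz": 0,"jaw": 0.35},
  ],
)

```text
t: 18.0
ee_pos: [0.6295, 0.1148, 0.0404]
ee_rot: [-0.543, 0.784, -0.172, -0.246]
ft_force: [-0.8, -0.3, -0.7]
width: 0.509
```

Run:
```python
from h import *
plan([633,124,50],toolR(DC,35))
```

```text
t 18.0 tcp [629.5 114.8  40.4] tgt [629.2 113.8  34.4] dp [-0.3 -1.  -6. ] rv [-0.001  0.003 -0.001] n 1 per [-0.3 -1.  -6. ] [-0.0008  0.0029 -0.001 ] q [ 0.59  0.79 -0.03  0.36 -1.29 -1.14] F [-0.8 -0.3 -0.7] w 0.509
```

Call:
send_rows(
  rows=[
    {"x": 0,"y": 0,"z": -3,"rx": 0,"ry": 0,"rz": 0,"jaw": 0.35},
    {"x": 0,"y": 0,"z": -2,"rx": 0,"ry": 0,"rz": 0,"jaw": 0.35},
    {"x": 0,"y": 0,"z": 0,"rx": 0,"ry": 0,"rz": 0,"jaw": 0.35},
  ],
)

```text
t: 18.38
ee_pos: [0.6297, 0.1149, 0.0354]
ee_rot: [-0.543, 0.784, -0.172, -0.246]
ft_force: [0.0, -1.3, -0.2]
width: 0.512
```

Call:
send_rows(
  rows=[
    {"x": 0,"y": 0,"z": -1,"rx": 0,"ry": 0,"rz": 0,"jaw": 0.35},
    {"x": 0,"y": 0,"z": -1,"rx": 0,"ry": 0,"rz": 0,"jaw": 0.35},
  ],
)

```text
t: 18.62
ee_pos: [0.6297, 0.1148, 0.0352]
ee_rot: [-0.543, 0.784, -0.173, -0.246]
ft_force: [-2.4, 0.7, 5.1]
width: 0.51
```

The arm now feels contact at the expected height: 5 N up and TCP at z 35. I'll release the drum.

Call:
send_rows(
  rows=[
    {"x": 0,"y": 0,"z": 0,"rx": 0,"ry": 0,"rz": 0,"jaw": 0.55},
    {"x": 0,"y": 0,"z": 0,"rx": 0,"ry": 0,"rz": 0,"jaw": 0.65},
    {"x": 0,"y": 0,"z": 0,"rx": 0,"ry": 0,"rz": 0,"jaw": 0.8},
    {"x": 0,"y": 0,"z": 0,"rx": 0,"ry": 0,"rz": 0,"jaw": 0.8},
  ],
)

```text
t: 19.12
ee_pos: [0.6299, 0.1148, 0.0339]
ee_rot: [-0.543, 0.784, -0.172, -0.245]
ft_force: [0.5, 0.4, 0.0]
width: 0.763
```

Run:
```python
from h import *
plan([633,124,50],toolR(DC,35))
c=cap('top','top12')
a=c['pixels'][130:210,190:290,::-1]
cv2.imwrite('pics/v12.png',cv2.resize(a,None,fx=6,fy=6,interpolation=cv2.INTER_CUBIC))
```

```text
t 19.12 tcp [629.9 114.8  33.9] tgt [629.2 113.8  34.4] dp [-0.7 -1.   0.6] rv [-0.001  0.004 -0.001] n 1 per [-0.7 -1.   0.6] [-0.0007  0.0038 -0.0012] q [ 0.59  0.79 -0.03  0.36 -1.28 -1.15] F [0.5 0.4 0. ] w 0.763
```

View pics/v12.png

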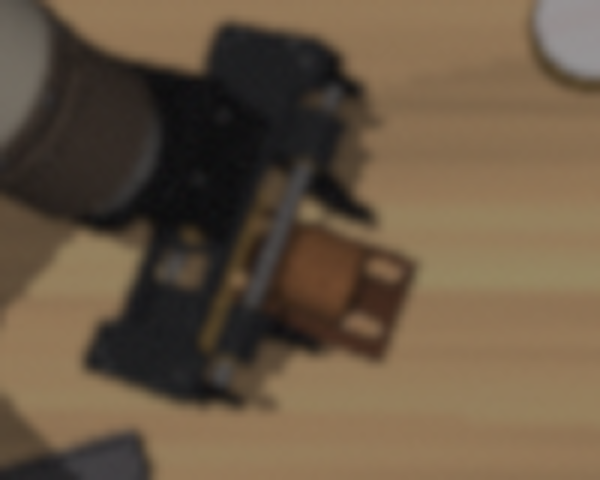

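The drum sits between the rails, at (320,270) in the crop, with the fingers open and clear. I'll retreat along the tool axis.

Call:
send_rows(
  rows=[
    {"x": 2,"y": 5,"z": 8,"rx": 0,"ry": 0,"rz": 0,"jaw": 0.8},
    {"x": 3,"y": 8,"z": 13,"rx": 0,"ry": 0,"rz": 0,"jaw": 0.85},
    {"x": 4,"y": 11,"z": 18,"rx": 0,"ry": 0,"rz": 0,"jaw": 0.85},
    {"x": 4,"y": 11,"z": 18,"rx": 0,"ry": 0,"rz": 0,"jaw": 0.85},
    {"x": 4,"y": 11,"z": 30,"rx": 0,"ry": 0,"rz": 0,"jaw": 0.85},
    {"x": 0,"y": 20,"z": 40,"rx": 0,"ry": 0,"rz": 0,"jaw": 0.85},
    {"x": -15,"y": 35,"z": 45,"rx": 0,"ry": 0,"rz": 0,"jaw": 0.85},
    {"x": -15,"y": 40,"z": 45,"rx": 0,"ry": 0,"rz": 0,"jaw": 0.85},
  ],
)

```text
t: 20.18
ee_pos: [0.6171, 0.259, 0.2599]
ee_rot: [-0.542, 0.785, -0.171, -0.247]
ft_force: [-0.0, 1.0, -0.0]
width: 0.849
```

Call:
send_rows(
  rows=[
    {"x": -20,"y": 40,"z": 30,"rx": 0,"ry": 0,"rz": 0,"jaw": 0.85},
    {"x": -20,"y": 40,"z": 20,"rx": 0,"ry": 0,"rz": 0,"jaw": 0.85},
    {"x": -20,"y": 40,"z": 0,"rx": 0,"ry": 0,"rz": 0,"jaw": 0.85},
    {"x": -20,"y": 40,"z": 0,"rx": 0,"ry": 0,"rz": 0,"jaw": 0.85},
    {"x": 0,"y": 0,"z": 0,"rx": 0,"ry": 0,"rz": 0,"jaw": 0.85},
  ],
)

```text
t: 20.8
ee_pos: [0.5321, 0.4291, 0.3228]
ee_rot: [-0.546, 0.786, -0.17, -0.237]
ft_force: [0.3, 0.4, -0.4]
width: 0.85
```

Run:
```python
from h import *
plan([633,124,50],toolR(DC,35))
c=cap('top','top13');s=cap('side','side13')
a=c['pixels'][140:270,165:365,::-1];b=s['pixels'][190:320,180:380,::-1]
cv2.imwrite('pics/v13.png',cv2.resize(np.vstack([a,b]),None,fx=2.3,fy=2.3,interpolation=cv2.INTER_CUBIC))
z=6;cv2.imwrite('pics/v13b.png',cv2.resize(np.hstack([c['pixels'][155:205,215:275,::-1],s['pixels'][205:255,210:270,::-1]]),None,fx=z,fy=z,interpolation=cv2.INTER_CUBIC))
```

```text
t 20.8 tcp [532.1 429.1 322.8] tgt [629.2 113.8  34.4] dp [  97.1 -315.3 -288.3] rv [-0.015  0.014 -0.005] n 9 per [ 10.8 -35.  -32. ] [-0.0017  0.0015 -0.0006] q [ 0.98  0.78  0.75  0.16 -2.12 -1.29] F [ 0.3  0.4 -0.4] w 0.85
```

View pics/v13.png

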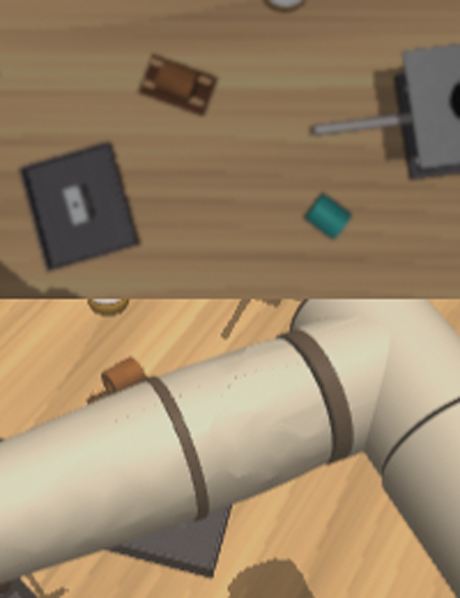

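View pics/v13b.png

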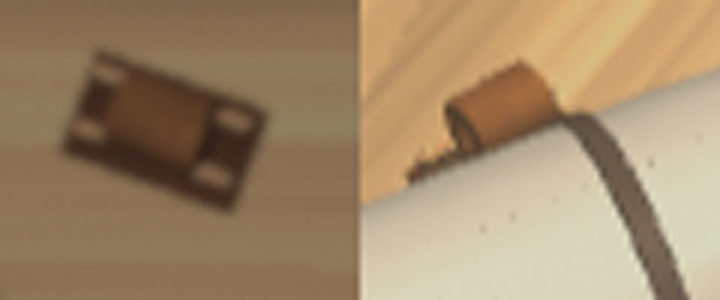

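Run:
```python
from h import *
c=load('top13'); c0=load('top0'); hsv=cv2.cvtColor(c['pixels'],cv2.COLOR_RGB2HSV).astype(int)
f=lambda x,y:((x+.5)/6-.5+215,(y+.5)/6-.5+155)
a=onz(c,*f(113,102),.060)*1000;b=onz(c,*f(208,132),.060)*1000;m=(a+b)/2
ax=np.array([.352,.936]);n=np.array([.936,-.352]);r=m[:2]-[633,124]
print(m,'along',r@ax,'across',r@n,'len',np.linalg.norm(a-b),'axis angle',np.degrees(np.arctan2(*(a-b)[:2])),'rail',np.degrees(np.arctan2(.352,.936)))
# bystanders change between top0 and top13
for nm,(x0,x1,y0,y1) in dict(plane=(115,155,180,235),tin=(270,305,115,150),glue=(375,415,235,265)).items():
    d=np.abs(c['pixels'][y0:y1,x0:x1].astype(int)-c0['pixels'][y0:y1,x0:x1]).max(2); print(nm,(d>40).sum(),d.max())
```

```text
[632.25283698 123.43630114  60.        ] along -0.7906235167316629 across -0.5009225863041412 len 51.82279919445694 axis angle 17.383163285961718 rail 20.609692937532063
plane 537 67
tin 0 5
glue 0 4
```

The drum is within about 1 mm of the rest point and 3° of the rails. The difference around the plane could be the arm's shadow, so I'll check that.

Run:
```python
from h import *
a=load('top0')['pixels'][170:245,100:200,::-1];b=load('top13')['pixels'][170:245,100:200,::-1]
cv2.imwrite('pics/v14.png',cv2.resize(np.hstack([a,b]),None,fx=4,fy=4))
```

```text
(no output)
```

View pics/v14.png

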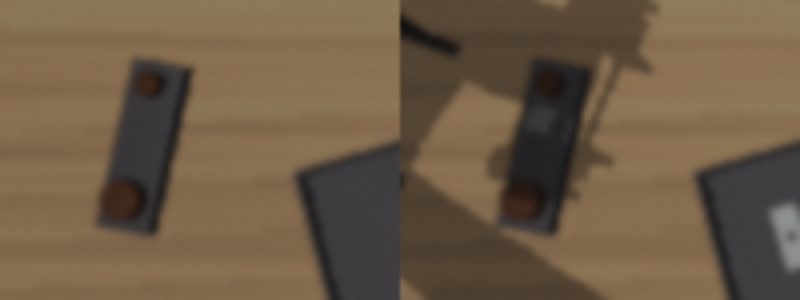

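The plane's outline is unchanged; only the arm's shadow falls on it. I'll hand in the job.

Run:
```python
from h import *
print(manip.close_job()); s=manip.state(); print(s['t'],s['ft_force'])
```

```text
the job is handed in; nothing more can be done
None
the job is handed in; nothing more can be done
```

The collar is in the parts tray and the drum lies in the cradle. The job was handed in at about 21 s of the 51 s allowed. The hand-in reports no verdict, so this rests on my own checks.

- **Collar:** I slid it off with the tool leaning 35° and set it down gently in the tray. The last top picture shows it standing in the middle of the tray.
- **Drum:** I slid it off the arbor and lowered it onto the rails until the arm felt about 5 N, then let go and backed away. It measured within about 1 mm of the rest point along and across. Its axis was about 3° from the rails, against a limit of about 8.6°.
- **Other things:** The tin and glue bottle pictures were unchanged. The pixel check flagged a change at the plane, but by eye it was only the arm's shadow and the plane's outline had not moved. The arm was clear of everything and the wrist force read near zero.
- **Disagreements:**
    - The gripper read about 44.5 mm across the 46 mm drum. It did not slip, so I put this down to soft contact.
    - My picked tray corners differed by about 8 to 15 mm between the two cameras. I used the top view, and the collar still landed near the centre.
- **Not confirmed:** The arm blocked part of the last side view, so I judged the drum's height from the contact and the top view only.

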